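# Stand the chocolate pillar on its plinth

### The arm

A 7-joint arm with a two-finger parallel gripper is mounted at the origin on the work surface. World frame = base frame: x ahead of the robot, y to its left, z up, the work surface at z = 0. Lengths are in mm, angles in rad, forces in N, time in s.
With the tool pointing down it reaches from about 425 to 875 mm from the base axis. Payload 9.9 kg.
Tool frame: the origin (TCP) lies midway between the tips of the shut fingers; the grasp point (between the pads) lies 19 mm behind it (bot.grip_depth is the x of the grasp point in the tool frame, in mm); x points along the fingers, y is the direction in which the jaws open and shut, and the axes are right-handed (so a half turn about x gives the same grasp; the last joint's range is limited). The gripper opens to 85 mm and grips with 20 to 120 N. Pads are 22 mm wide; open, the fingers measure 114 mm over their backs; the gripper's body (76 mm by 85 mm) begins 54 mm behind the grasp point. The pads swing forward as they close: fully open they stand 13 mm farther back than shut.
Start: joints at [-1.336, 0.576, 0.025, 1.437, -0.015, 1.129, -0.057], TCP at [211.556, 640.994, 231.289] pointing down, gripper open.
Joint ranges: [-2.76, 2.76], [-0.34, 2.15], [-1.52, 1.57], [0.19, 2.46], [-1.09, 4.23], [0.17, 1.99], [-2.82, 2.82]. Speed limits (rad/s): [2.22, 2.22, 3.01, 3.01, 3.14, 3.14, 3.14].

### API

Orientations are given as a unit quaternion [x, y, z, w].
In Python, from workcell import bot gives the robot as it stands. The module is installed in compiled form; this text tells all that it offers.
- The arm moves only by the tool play_rows, never from a script. Its argument "targets" is a list of rows, each a list of 5 numbers: the shift along the tool's x, y, z in cm, then the turn about the tool's x in rad, then the closure in counts, from 0 (fully open) to 255 (shut). In form: [[x, y, z, spin, jaw], ...]. A call has exactly 10 rows; each row is the pose to reach, as a shift and turn from the pose commanded when the call began, along the tool's axes at that moment; what a row does not reach only later rows make up. A row lasts 1/8 s, in which the tool goes at most 62.5 mm and 10.7 degrees, less where a joint would pass 70% of its speed; a pose out of reach is approached as far as the arm can. A call with a gripper value outside its range is refused whole. The fingers move at their own pace and stop on an object; "squeeze" is the grip in N (left out, the last holds). Time passes only in rows, so rows that repeat a pose let the fingers close, or fill a call up. It gives the time, the measured TCP pose, the force and the opening at its end, in the units of the state.
- bot.get_state(): the state, without advancing time (a new reading comes with each control period).
- bot.grab_frame(name): name is "scene" or "top" or "wrist"; returns (picture, depth): 384x512x3 uint8, red, green, blue; 384x512 float32, mm along the optical axis (not along the pixel's ray), 0 where there is no reading.
- bot.calibration(name): a dict with "vfov" (degrees; the focal length in pixels is half the picture's height over the tangent of half this angle, whatever the lens; pixels are square), "cx", "cy" (the principal point, pixels), "camera_from_world" (4x4, takes a point from world to camera coordinates). Camera axes: x right, y up, looking along -z (the intrinsics and any distortion apply to the point x, -y, -z); pixel columns grow to the right and rows downward; lengths in mm; the calibration is good to about 2 mm. A picture is of the moment at which its call begins: read the wrist's pose just before it. calibration takes no time and is no camera call; for the wrist camera it gives the pose at the moment of the call.
- bot.hand_in(): hands the job in, once; it reports no verdict.
The state is a dict: "clock": time; "qpos": joint angles; "dq": joint speeds; "tau": joint torques, N m; "eef_pos": TCP position; "eef_rot": TCP orientation; "force": force on the tool from outside, world axes, zero at the start; "moment": the same for the moment, N m; "gripper_width": finger opening in mm.
Only numpy, scipy, OpenCV 4.12 (cv2) and the standard library are available. Lean on these libraries where they do the work, as an engineer would, in place of code of your own. Each camera call takes 0.05 s, during which the arm holds its last target. There are 200 camera calls.

### The job

Take the tallest chocolate casting, the pillar with the pointed tip, out of its leaning cradle and stand it upright on its foot in the middle of the round chocolate plinth, setting it down before you let go. Then let go, draw back and watch it for two seconds to see that it stands still without wobbling; leave the other two castings in the rack undisturbed.

Things in the scene. Friction and masses are not known exactly. Their poses are not given: they have to be found in the camera images.
- pillar: Tallest casting, dark chocolate, 158 mm, 0.12 kg, leaning about 30 deg from upright in any one of the rack's 3 cradles, tip away from the robot. Origin: centre of its foot's underside; z runs foot to pointed tip. Widths along z: foot 36 mm (0-14), waist 22 (22-34), belly 36 (48-66), straight round neck 22 (78-130; free all round above 92: grip here), then a cone to 158.
- plinth: Round chocolate plinth flat on the table left of the rack, a disc 110 mm across and 18 mm thick, fixed. Origin: centre of its underside; z up, so the top face is 18 mm above the origin. A square base 90 mm wide, equally thick, lies near it and is not the target.
- column: Shorter plain chocolate column, 105 mm long, 31 to 36 mm across, flat top, in another cradle, leaning alike; leave alone. Origin: centre of its foot's underside; z to its top. The rack is white plastic, fixed, its 3 cradles 100 mm apart; each is a trough under and beside the lowest 92 mm of its casting, 47 mm wide outside.
- urn: Shortest casting, a chocolate urn 92 mm long, up to 36 mm across, small knob top, in the remaining cradle, leaning alike; leave alone. Origin: centre of its foot's underside; z to its top. Every casting's foot centre starts 45 mm above the table; one lifted straight up by 100 mm is clear of the rack.
There are look-alikes about, which are no part of the job. What is shaped like the plinth but grey or yellow is not meant.

How it is judged (in metres and radians):
On the way, in this order (a step that is already met when the one before it is completed fails the run):
1. the pillar is held by the gripper with its foot down on the middle of the round plinth, roughly upright (within 15 degrees) (horizontal distance between pillar and plinth below 0.02 m and z of pillar in the frame of plinth between 0.012 and 0.025 m and angle between pillar's own z axis and vertical below 0.26 rad and contact force between pillar and the fingers above 0.5 N), for 0.1 s.
2. the pillar is let go and stands upright and still on the plinth for a full second (horizontal distance between pillar and plinth below 0.02 m and z of pillar in the frame of plinth between 0.012 and 0.025 m and angle between pillar's own z axis and vertical below 0.1 rad and linear speed of pillar below 0.02 m/s and angular speed of pillar below 0.15 rad/s and contact force between pillar and the fingers below 0.05 N), for 1 s.
At the end, for the whole second after the job is handed in: The pillar stands on its foot on the round plinth, foot centre within 20 mm of the plinth's centre, within 5.7 degrees of upright, at rest and released; the column and the urn are within 30 mm of where they started (all of step 2 and distance of each of column, urn from where it was at the start of the episode below 0.03 m); the robot touches nothing.
It fails at once if the column or the urn is moved more than 30 mm (distance of any of column, urn from where it was at the start of the episode above 0.03 m).
It also fails if it takes over 53 s, if anything falls off the work surface, if the arm or the gripper's body presses on something with over 40 N, if the wrist force passes 120 N, or if a joint passes its speed limit or range.

## Working session

There is one attempt and no reset: what is moved stays moved. The work goes in short steps, Python scripts to look and compute and a tool call to move; the robot and the scene stay as the last step left them, time stands still between calls to the robot, and variables do not carry over. Pictures are saved under pics/ and viewed, on a budget of 10 in all, crops included, one or two more only if the job needs it, and the job is handed in when it is done.

Besides the shell and the picture viewer there is one more tool, called by a JSON object that holds its "op" and its "data", one argument or row to a line. play_rows: Moves the arm, as the interface text tells. Its arguments: {"type":"object","properties":{"targets":{"type":"array"},"squeeze":{"type":"number"}},"required":["targets"]}

```bash
mkdir -p pics; cat > h.py <<'E'
import numpy as np, cv2
from workcell import bot
from scipy.spatial.transform import Rotation as R
def cal(n):
    c=bot.calibration(n); f=192/np.tan(np.radians(c['vfov'])/2); return c,f,np.array(c['camera_from_world'])
def pts(d,c,f,M):
    v,u=np.mgrid[:384,:512]
    P=np.stack([(u-c['cx'])*d/f,-(v-c['cy'])*d/f,-d],-1)
    return (P-M[:3,3])@M[:3,:3]
E
python3 - <<'E'
from h import *
s=bot.get_state(); print(s)
ims=[]
for n in ['scene','top','wrist']:
    c,f,M=cal(n); print(n,{k:v for k,v in c.items() if k!='camera_from_world'},f,M.round(3).tolist())
    im,d=bot.grab_frame(n); np.savez('f_'+n,im=im,d=d,M=M); print((d>0).mean(),d[d>0].min() if (d>0).any() else 0,d.max())
    cv2.imwrite(f'pics/{n}0.png',im[...,::-1])
E
```

```text
{'clock': 0.0, 'qpos': array([-1.33581041,  0.57650216,  0.02486177,  1.43790619, -0.01499755,
        1.12899592, -0.05651471]), 'dq': array([ 7.93104300e-04, -6.27393321e-04, -5.19528572e-04, -4.50754493e-04,
       -2.36623758e-04,  1.29629521e-05, -2.13736989e-04]), 'tau': array([-4.39292517e-04, -7.65761447e+01,  2.25032687e+00, -2.85964751e+01,
        1.52327871e-02,  1.30303967e-02, -1.90331428e-05]), 'eef_pos': array([211.41836119, 640.5623537 , 230.46382767]), 'eef_rot': array([ 0.11165695,  0.69820109, -0.11280145,  0.69808581]), 'force': array([-0.63731393, -0.13749669, -0.85597063]), 'moment': array([0.05929216, 0.02343587, 0.01042103]), 'gripper_width': 85.57841828285699}
scene {'vfov': 51.7575372804088, 'cx': 259.70988760317033, 'cy': 192.00978648177448} 395.7815745156625 [[-0.758, 0.652, -0.009, 319.029], [-0.454, -0.517, 0.726, 246.162], [0.469, 0.554, 0.688, -1318.509], [0.0, 0.0, 0.0, 1.0]]
0.9959360758463541 485.5977 3313.782
top {'vfov': 51.77548558763516, 'cx': 257.2468521731936, 'cy': 191.0705203368644} 395.62376752165983 [[0.028, -0.999, -0.016, 101.707], [0.99, 0.025, 0.139, -551.955], [-0.139, -0.02, 0.99, -923.605], [0.0, 0.0, 0.0, 1.0]]
0.9958597819010416 794.35736 1920.1792
wrist {'vfov': 60.4524270629926, 'cx': 252.3985357449738, 'cy': 191.61827615882606} 329.54213885958507 [[0.313, 0.95, -0.002, -674.196], [-0.914, 0.301, -0.273, 36.199], [-0.259, 0.087, 0.962, -379.289], [0.0, 0.0, 0.0, 1.0]]
0.9960835774739584 58.078415 1400.0779
```

View pics/scene0.png

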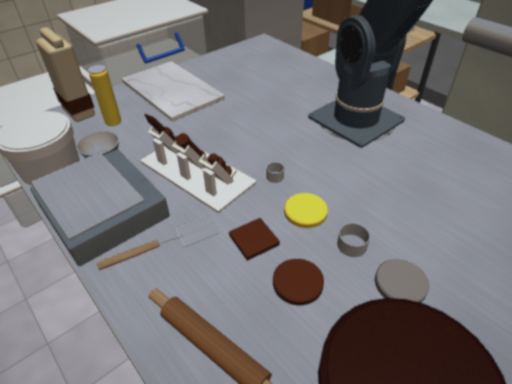

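View pics/top0.png

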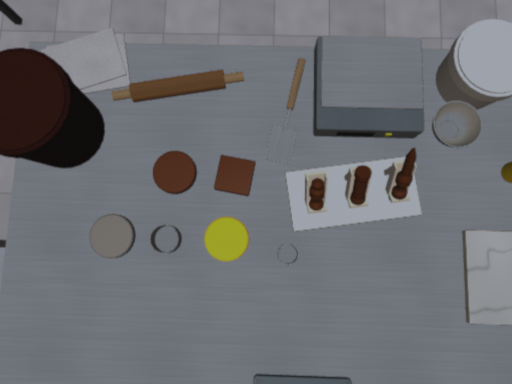

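The scene view shows the rack at about (200,170) with three leaning castings; the pillar is the longest, at the far end (155,125). The round plinth is at (298,281) and the square base at (254,238). In the top view the pillar runs from (399,193) to its tip at (411,152), and the plinth is at (175,172). A tall dark pot stands at the left, around (40,110).

```bash
python3 - <<'E'
from h import *
def load(n):
    z=np.load(f'f_{n}.npz'); c,f,M=cal(n); return z['im'],z['d'],pts(z['d'],c,f,z['M']),(c,f,z['M'])
def ray(u,v,K,z):
    c,f,M=K; r=np.array([(u-c['cx'])/f,-(v-c['cy'])/f,-1])@M[:3,:3]; o=-M[:3,3]@M[:3,:3]; return o+r*(z-o[2])/r[2]
for n in ['top','scene']:
    im,d,P,K=load(n)
    hsv=cv2.cvtColor(im,cv2.COLOR_RGB2HSV)
    m=(((hsv[...,0]<14)|(hsv[...,0]>172))&(hsv[...,1]>110)&(hsv[...,2]<140)&(P[...,2]<400)).astype('uint8')
    k,l,st,ce=cv2.connectedComponentsWithStats(m)
    for i in range(1,k):
        if st[i,4]<40: continue
        q=P[l==i]; print(n,i,st[i],ce[i].round(1),'med',np.median(q,0).round(1),'lo',np.percentile(q,2,axis=0).round(),'hi',np.percentile(q,98,axis=0).round(), 'ray z18',ray(*ce[i],K,18).round(1))
im,d,P,K=load('top')
for (u,v) in [(399,193),(402,185),(404,178),(406,170),(408,163),(410,156),(411,152),(300,200),(415,205),(350,280)]: print((u,v),P[v,u].round(1),im[v,u])
E
```

```text
top 1 [   0   49   71  106 6088] [ 30.1 100.4] med [700.4 585.9 223. ] lo [596. 513. 218.] hi [801. 648. 226.] ray z18 [774.7 713.   18. ]
top 77 [393 149  22  50 485] [404.3 176.3] med [ 578.1 -211.4  113.3] lo [ 542. -228.   59.] hi [ 621. -203.  179.] ray z18 [ 598.5 -247.6   18. ]
top 78 [ 154  152   42   41 1353] [174.2 171.9] med [595.4 327.2  17.4] lo [549. 280.  14.] hi [643. 375.  21.] ray z18 [595.3 326.9  18. ]
top 79 [ 215  156   39   39 1152] [234.2 174.9] med [591.3 175.6  17.7] lo [549. 134.  14.] hi [634. 218.  21.] ray z18 [591.3 175.7  18. ]
top 80 [351 167  19  37 436] [360.1 184.2] med [ 560.1 -115.2  116.5] lo [ 526. -129.   60.] hi [ 594. -102.  143.] ray z18 [ 575.7 -138.1   18. ]
top 81 [310 179  14  31 338] [316.5 193.9] med [538.  -19.2 105.4] lo [509. -35.  56.] hi [566.  -6. 128.] ray z18 [548.8 -30.2  18. ]
scene 18 [ 57  92  36  23 379] [ 76.5 103.8] med [ 692.7 -589.7   61.8] lo [ 648. -660.   38.] hi [ 721. -584.   84.] ray z18 [ 672.2 -676.6   18. ]
scene 19 [147 116  56  39 298] [173.7 134.8] med [ 587.1 -123.5  130.5] lo [ 541. -213.   67.] hi [622.
[... 645 characters left out ...]
] [403.6 348.1] med [672.2 585.8 223. ] lo [598. 517. 218.] hi [773. 679. 225.] ray z18 [558.8 567.2  18. ]
scene 25 [161 308  86  76 497] [203.6 348.7] med [841.6 336.5  35. ] lo [824. 224.  29.] hi [862. 424.  40.] ray z18 [838.5 326.   18. ]
(399, 193) [ 548.8 -216.3   69.4] [74 41 26]
(402, 185) [ 562.5 -212.3  102.1] [51 29 18]
(404, 178) [ 576.3 -212.4  115.6] [66 35 21]
(406, 170) [ 590.9 -210.8  133.8] [52 29 19]
(408, 163) [ 602.2 -208.2  154. ] [52 28 19]
(410, 156) [ 613.7 -206.6  170.7] [52 29 18]
(411, 152) [ 621.1 -207.1  175.7] [51 29 21]
(300, 200) [533.2   9.8  11.9] [158 163 172]
(415, 205) [ 527.8 -273.7   14.1] [157 162 172]
(350, 280) [ 340.7 -115.7    1.3] [115 119 127]
```

View pics/wrist0.png

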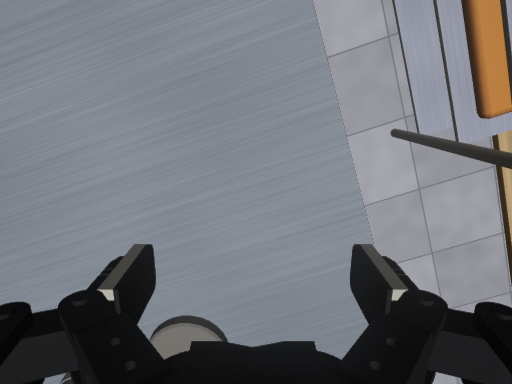

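The plinth reads (595,327) from above and (604,336) from the side. The side view's mask includes the plinth's side wall, which pulls it toward that camera. The wrist camera will settle it. The wrist view shows only the fingers, bare table and a grey disc.

```bash
cat >> h.py <<'E'
def tool():
    s=bot.get_state(); return s,np.array(s['eef_pos']),R.from_quat(s['eef_rot']).as_matrix()
def plan(tgt,az):
    "shift (cm, tool axes) and spin to have TCP at tgt with tool y perpendicular to azimuth az"
    s,p,T=tool(); sh=T.T@(np.array(tgt)-p)/10
    best=[]
    for sg in (1,-1):
        y=sg*np.array([-np.sin(az),np.cos(az),0]); b=T.T@y; best.append(np.arctan2(b[2],b[1]))
    print('shift',sh.round(2),'spins',np.round(best,3),'t',s['clock'],'pos',p.round(1),'xax',T[:,0].round(3),'w',round(s['gripper_width'],1),'F',np.round(s['force'],1))
E
python3 - <<'E'
from h import *
s,p,T=tool(); print(T.round(3), bot.grip_depth)
c,f,M=cal('wrist'); o=-M[:3,3]@M[:3,:3]; print('cam in tool',(T.T@(o-p)).round(1),'axes',(T.T@M[:3,:3].T).round(3))
z=np.load('f_top.npz'); c,f,_=cal('top'); P=pts(z['d'],c,f,z['M']); hsv=cv2.cvtColor(z['im'],cv2.COLOR_RGB2HSV)
m=(((hsv[...,0]<14)|(hsv[...,0]>172))&(hsv[...,1]>110)&(hsv[...,2]<140)&(P[...,2]<400)).astype('uint8')
k,l,st,ce=cv2.connectedComponentsWithStats(m)
for i in (77,80,81):
    q=P[cv2.erode((l==i).astype('uint8'),np.ones((3,3)))>0]; v=np.linalg.svd(q-q.mean(0))[2][0]; v*=np.sign(v[2]); print(q.mean(0).round(1),v.round(3),'az',np.degrees(np.arctan2(v[1],v[0])).round(1),'tilt',np.degrees(np.arccos(v[2])).round(1))
w=((z['im'].min(2)>145)&(P[...,2]>5)&(P[...,2]<20)&(P[...,0]>450)&(P[...,0]<700)&(P[...,1]<80)&(P[...,1]>-330))
print('rack',cv2.minAreaRect(P[w][:,:2].astype('float32')))
plan([560,-215,330],np.radians(5))
E
```

```text
[[-0.     0.313  0.95 ]
 [-0.001  0.95  -0.313]
 [-1.    -0.001  0.   ]] -18.700000000000003
cam in tool [-1.43e+02  1.00e-01 -6.90e+01] axes [[ 0.     0.273 -0.962]
 [ 1.    -0.     0.   ]
 [-0.    -0.962 -0.273]]
[ 578.  -212.5  115.5] [0.519 0.062 0.852] az 6.8 tilt 31.5
[ 560.3 -115.3  112.8] [0.572 0.058 0.818] az 5.8 tilt 35.1
[537.5 -19.4 100.2] [0.509 0.066 0.858] az 7.4 tilt 30.9
rack ((555.1950073242188, -120.740478515625), (146.96148681640625, 317.1784362792969), 8.964469909667969)
shift [ -9.85 -70.35  59.92] spins [-0.406  2.736] t 0.15 pos [211.4 640.7 230.6] xax [-0.    -0.001 -1.   ] w 85.5 F [ 0.1 -0.2  1.2]
```

{"op": "play_rows", "data": {
  "targets": [
    [-7,0,3,-0.1,0],
    [-7,-3,9,-0.2,0],
    [-7,-6,15,-0.3,0],
    [-7,-9,21,-0.4,0],
    [-7,-13,27,-0.4,0],
    [-7,-16,33,-0.4,0],
    [-7,-19,39,-0.4,0],
    [-7,-21.5,43.8,-0.4,0],
    [-7,-21.5,43.8,-0.4,0],
    [-7,-21.5,43.8,-0.4,0]
  ]
}}

```text
clock: 1.4
eef_pos: [562.0, 296.3, 300.8]
eef_rot: [-0.027, 0.707, 0.026, 0.707]
force: [-0.3, -1.1, 0.7]
gripper_width: 85.5
```

```bash
cat >> h.py <<'E'
def snap(name):
    c,f,M=cal('wrist'); im,d=bot.grab_frame('wrist'); cv2.imwrite(f'pics/{name}.png',im[...,::-1]); np.savez('w_'+name,im=im,d=d,M=M)
    P=pts(d,c,f,M); hsv=cv2.cvtColor(im,cv2.COLOR_RGB2HSV)
    m=(((hsv[...,0]<14)|(hsv[...,0]>172))&(hsv[...,1]>90)&(hsv[...,2]<140)&(P[...,2]<400)).astype('uint8')
    return im,d,P,m,(c,f,M)
def ray(u,v,K,z):
    c,f,M=K; r=np.array([(u-c['cx'])/f,-(v-c['cy'])/f,-1])@M[:3,:3]; o=-M[:3,3]@M[:3,:3]; return o+r*(z-o[2])/r[2]
E
python3 - <<'E'
from h import *
plan([590,-150,260],np.radians(6.5))
im,d,P,m,K=snap('p1')
k,l,st,ce=cv2.connectedComponentsWithStats(m)
for i in range(1,k):
    if st[i,4]<500: continue
    q=P[l==i]; t=q[q[:,2]>np.median(q[:,2])-4]
    print(st[i],ce[i],'med',np.median(q,0).round(1),'circ',cv2.minEnclosingCircle(t[:,:2].astype('float32')),'ray',ray(*ce[i],K,18).round(1))
E
```

```text
shift [  4.15 -44.71  -0.6 ] spins [-0.037  3.104] t 1.4 pos [562.  296.3 300.8] xax [ 0.    -0.002 -1.   ] w 85.5 F [-0.3 -1.1  0.7]
[ 124  129   77   78 4436] [161.1632101  167.38683499] med [589.7 177.3  18.4] circ ((591.4324340820312, 177.27603149414062), 61.14982223510742) ray [589.9 177.4  18. ]
[ 236  140   81   79 4996] [275.49359488 179.11729384] med [594.1 328.9  18.3] circ ((596.3023071289062, 329.72552490234375), 54.425167083740234) ray [594.1 328.9  18. ]
[ 426  208   86  105 4836] [478.84346567 269.16997519] med [642.  529.6 139.3] circ ((650.7867431640625, 537.8197021484375), 46.07508087158203) ray [704.1 632.8  18. ]
[ 179  306  168   46 4556] [266.23287972 327.20983319] med [807.4 336.2  44. ] circ ((716.5280151367188, 313.5918884277344), 167.03822326660156) ray [825.7 337.   18. ]
```

Plinth centre: about (595,329), top at z 18. The wrist and top cameras agree on this. Next is the rack.

{"op": "play_rows", "data": {
  "targets": [
    [0,-6,0,-0.04,0],
    [0,-12,0,-0.04,0],
    [0,-18,0,-0.04,0],
    [0,-24,0,-0.04,0],
    [2,-30,0,-0.04,0],
    [4,-36,-0.4,-0.04,0],
    [4,-42,-0.6,-0.04,0],
    [4,-44.7,-0.6,-0.04,0],
    [4,-44.7,-0.6,-0.04,0],
    [4,-44.7,-0.6,-0.04,0]
  ]
}}

```text
clock: 2.7
eef_pos: [590.6, -144.0, 261.2]
eef_rot: [-0.043, 0.706, 0.044, 0.706]
force: [0.5, -0.7, 0.3]
gripper_width: 85.7
```

```bash
cat > pil.py <<'E'
from h import *
import sys
def pil(name,show=True):
    im,d,P,m,K=snap(name)
    m&=((P[...,2]>45)&(P[...,1]<-160)).astype('uint8')
    k,l,st,ce=cv2.connectedComponentsWithStats(m); i=1+np.argmax(st[1:,4])
    q=P[cv2.erode((l==i).astype('uint8'),np.ones((3,3)))>0]
    c,f,M=K; o=-M[:3,3]@M[:3,:3]
    # image-plane axis: midpoints of the mask per slice of its principal axis -> plane through camera
    vu=np.argwhere(l==i)[:,::-1].astype(float); mu=vu.mean(0); v=np.linalg.svd(vu-mu,full_matrices=False)[2][0]
    s=(vu-mu)@v; t=(vu-mu)@np.array([-v[1],v[0]])
    B=[(a+1.5,(t[(s>=a)&(s<a+3)].max()+t[(s>=a)&(s<a+3)].min())/2,np.ptp(t[(s>=a)&(s<a+3)])) for a in np.arange(s.min(),s.max()-3,3)]
    B=np.array(B); co=np.polyfit(B[:,0],B[:,1],1)
    ends=[mu+v*a+np.array([-v[1],v[0]])*np.polyval(co,a) for a in (s.min(),s.max())]
    rays=[(lambda r:r/np.linalg.norm(r))(np.array([(u-c['cx'])/f,-(w-c['cy'])/f,-1])@M[:3,:3]) for u,w in ends]
    n=np.cross(*rays); n/=np.linalg.norm(n)
    a=np.linalg.svd(q-q.mean(0),full_matrices=False)[2][0]; a*=np.sign(a[2])
    print(name,'px ends',np.round(ends,1).tolist(),'npx',len(vu),'cloud mean',q.mean(0).round(1),'axis',a.round(3),'highest',q[q[:,2].argmax()].round(1),'lowest',q[q[:,2].argmin()].round(1))
    print('widths',B[:,2].round().astype(int).tolist())
    return o,n,rays,q
E
python3 - <<'E'
from pil import *
r=pil('r1'); np.savez('r1p',o=r[0],n=r[1],rays=r[2],q=r[3])
plan([590,-213,230],np.radians(6.5))
E
```

```text
r1 px ends [[177.3, 130.7], [156.1, 239.6]] npx 2329 cloud mean [ 593.4 -213.5  141.3] axis [0.568 0.093 0.817] highest [ 625.6 -208.3  184. ] lowest [ 560.8 -220.4   97.4]
widths [16, 19, 21, 24, 29, 31, 34, 34, 33, 31, 24, 22, 18, 19, 20, 20, 20, 21, 21, 21, 22, 22, 22, 23, 23, 23, 22, 22, 20, 19, 18, 16, 14, 13, 12, 9, 8]
shift [ 3.12 -6.86 -0.92] spins [ 0.011 -3.131] t 2.75 pos [ 590.7 -143.9  261.3] xax [-0.     0.001 -1.   ] w 85.5 F [-0.7  0.7 -0. ]
```

View pics/r1.png

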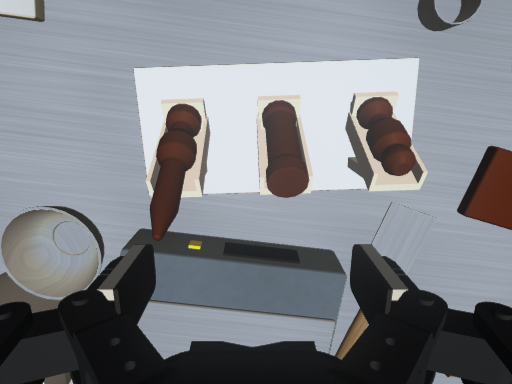

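The wrist view shows the pillar at the left, foot (183,115) to tip (156,239), with the column in the middle and the urn at the right, all in open troughs. A grey scale lies behind the rack. Now the second viewpoint.

{"op": "play_rows", "data": {
  "targets": [
    [0,-3,-0.5,0,0],
    [1,-5,-0.9,0,0],
    [2,-6.9,-0.9,0,0],
    [3,-6.9,-0.9,0,0],
    [3,-6.9,-0.9,0,0],
    [3,-6.9,-0.9,0,0],
    [3,-6.9,-0.9,0,0],
    [3,-6.9,-0.9,0,0],
    [3,-6.9,-0.9,0,0],
    [3,-6.9,-0.9,0,0]
  ]
}}

```text
clock: 4.0
eef_pos: [589.8, -216.0, 231.4]
eef_rot: [-0.043, 0.706, 0.043, 0.706]
force: [0.7, -0.5, -0.9]
gripper_width: 85.3
```

```bash
python3 - <<'E'
from pil import *
o,n,rays,q=pil('r2'); a=np.load('r1p.npz')
d=np.cross(n,a['n']); d/=np.linalg.norm(d); d*=np.sign(d[2])
p0=np.linalg.lstsq(np.array([n,a['n'],d]),np.array([n@o,a['n']@a['o'],d@q.mean(0)]),rcond=None)[0]
print('two-view axis',d.round(3),'tilt',np.degrees(np.arccos(d[2])),'az',np.degrees(np.arctan2(d[1],d[0])),'pt',p0.round(1))
def tri(o1,r1,o2,r2):
    A=np.stack([r1,-r2],1); t=np.linalg.lstsq(A,o2-o1,rcond=None)[0]; x,y=o1+t[0]*r1,o2+t[1]*r2; return ((x+y)/2).round(1),np.linalg.norm(x-y).round(1)
R1=sorted(a['rays'],key=lambda r:r[0]); R2=sorted(rays,key=lambda r:r[0])
print('foot-end',tri(a['o'],R1[0],o,R2[0]),'tip',tri(a['o'],R1[1],o,R2[1]))
tip=tri(a['o'],R1[1],o,R2[1])[0]
ax=np.array([np.sin(np.pi/6)*np.cos(np.radians(6.5)),np.sin(np.pi/6)*np.sin(np.radians(6.5)),np.cos(np.pi/6)])
print('foot from tip',(tip-158*ax).round(1))
qq=np.vstack([q,a['q']]); foot=tip-158*ax; s=(qq-foot)@ax; r=np.linalg.norm((qq-foot)-s[:,None]*ax,axis=1)
for z in range(20,158,8): 
    k=abs(s-z)<4
    if k.any(): print(z,r[k].mean().round(1),end=' ')
g=foot+115*ax; print('grip',g.round(1)); plan([g[0],g[1],g[2]-19],np.radians(6.5))
E
```

```text
r2 px ends [[254.6, 158.0], [255.8, 272.0]] npx 1886 cloud mean [ 599.5 -212.9  152.7] axis [0.419 0.052 0.906] highest [ 521.3 -224.3  374.4] lowest [ 571.3 -208.1  109.9]
widths [18, 26, 29, 29, 29, 25, 24, 7, 10, 8, 9, 10, 13, 13, 13, 13, 15, 17, 16, 17, 18, 19, 21, 22, 23, 22, 21, 20, 19, 20, 18, 17, 15, 15, 13, 11, 11, 9]
two-view axis [0.6   0.077 0.796] tilt 37.22762770261849 az 7.344541012738305 pt [ 602.1 -212.5  150.7]
foot-end (array([ 562.6, -216. ,  109.8]), np.float64(9.9)) tip (array([ 628.1, -209.3,  184.6]), np.float64(0.4))
foot from tip [ 549.6 -218.2   47.8]
52 16.3 60 16.5 68 14.0 76 10.9 84 9.4 92 9.5 100 9.5 108 9.5 116 9.6 124 9.7 132 8.7 140 6.5 148 4.4 156 2.4 grip [ 606.7 -211.7  147.4]
shift [10.3   0.22  1.73] spins [ 0.008 -3.134] t 4.05 pos [ 589.8 -216.1  231.4] xax [ 0. -0. -1.] w 85.5 F [-0.2  0.2  0.5]
```

The tip triangulates to (628,-209,185) with a 0.4 mm residual, and 182 is expected. Neck radius is constant along the assumed 30° axis. The two-view direction of 37° came from a mask that lost the foot, so I discard it. I'll grip at about 115 mm along the pillar.

{"op": "play_rows", "data": {
  "targets": [
    [1,0.2,1.6,0.01,0],
    [3,0.2,1.6,0.01,0],
    [5,0.2,1.6,0.01,0],
    [7,0.2,1.6,0.01,0],
    [9,0.2,1.6,0.01,0],
    [10.4,0.2,1.6,0.01,0],
    [10.4,0.2,1.6,0.01,0],
    [10.4,0.2,1.6,0.01,100],
    [10.4,0.2,1.6,0.01,100],
    [10.4,0.2,1.6,0.01,100]
  ],
  "squeeze": 20
}}

```text
clock: 5.3
eef_pos: [605.7, -212.2, 127.9]
eef_rot: [-0.039, 0.706, 0.039, 0.706]
force: [0.1, -0.4, 0.3]
gripper_width: 51.7
```

```bash
python3 - <<'E'
from h import *
im,d,P,m,K=snap('g1'); plan([606,-211.5,127],np.radians(6.5))
s=bot.grab_frame('scene')[0][80:200,110:270]; s=cv2.resize(s,None,fx=3,fy=3,interpolation=cv2.INTER_CUBIC)
cv2.imwrite('pics/g1c.png',np.hstack([cv2.resize(im,(480,360)),s[:,:]] )[...,::-1] if s.shape[0]==360 else im)
E
```

```text
shift [0.08 0.06 0.05] spins [-2.000e-03  3.139e+00] t 5.35 pos [ 605.6 -212.2  127.8] xax [ 0.001 -0.    -1.   ] w 51.9 F [-0.6 -0.7 -0. ]
```

View pics/g1c.png

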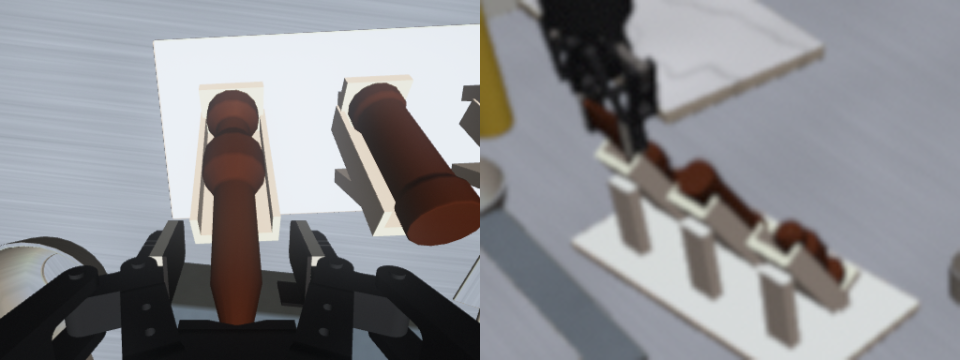

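The neck is centred between the pads (left half, about (236,260)), and the right half shows the same from the side. Closing.

{"op": "play_rows", "data": {
  "targets": [
    [0,0,0,0,150],
    [0,0,0,0,180],
    [0,0,0,0,200],
    [0,0,0,0,230],
    [0,0,0,0,255],
    [0,0,0,0,255],
    [0,0,0,0,255],
    [0,0,0,0,255],
    [0,0,0,0,255],
    [0,0,0,0,255]
  ],
  "squeeze": 20
}}

```text
clock: 6.65
eef_pos: [605.5, -212.3, 127.4]
eef_rot: [-0.039, 0.706, 0.039, 0.706]
force: [0.6, -1.8, 2.3]
gripper_width: 21.4
```

{"op": "play_rows", "data": {
  "targets": [
    [-0.25,0,-0.4,0,255],
    [-0.5,0,-0.8,0,255],
    [-0.75,0,-1.25,0,255],
    [-1.0,0,-1.7,0,255],
    [-1.2,0,-2.15,0,255],
    [-1.4,0,-2.6,0,255],
    [-1.6,0,-3.1,0,255],
    [-1.8,0,-3.55,0,255],
    [-2.05,0,-4.5,0,255],
    [-2.1,0,-5.2,0,255]
  ],
  "squeeze": 20
}}

```text
clock: 7.9
eef_pos: [553.8, -218.2, 149.1]
eef_rot: [-0.039, 0.705, 0.039, 0.707]
force: [2.9, 1.1, 6.8]
gripper_width: 21.5
```

```bash
python3 - <<'E'
from h import *
im,d,P,m,K=snap('u1'); plan([606,-211.5,127],np.radians(6.5))
s=bot.grab_frame('scene')[0][80:200,110:270]; s=cv2.resize(s,None,fx=2.5,fy=2.5,interpolation=cv2.INTER_CUBIC)
cv2.imwrite('pics/u1c.png',np.hstack([cv2.resize(im,(400,300)),s])[...,::-1])
E
```

```text
shift [2.23 0.1  5.35] spins [-3.000e-03  3.139e+00] t 7.95 pos [ 552.9 -218.4  149.3] xax [ 0.001 -0.001 -1.   ] w 21.2 F [2.5 1.4 7.3]
```

View pics/u1c.png

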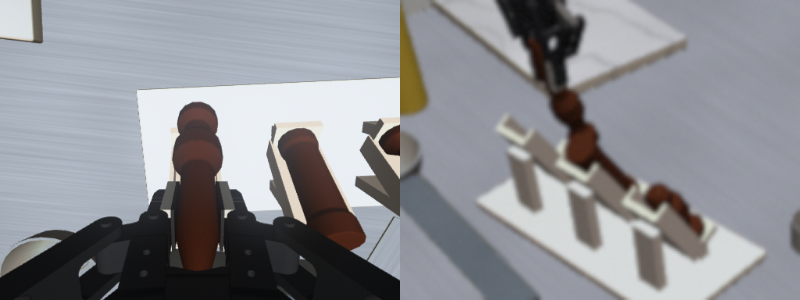

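It is unclear from the picture whether the pillar pivoted, so I'll measure its tilt.

```bash
cat > tilt.py <<'E'
from h import *
from scipy.optimize import least_squares
PZ=[0,14,22,34,48,66,78,130,158]; PR=[18,18,11,11,18,18,11,11,0]
def tilt(name):
    "fit the axis line to the depth points of the profile: surface radius at each height is known"
    im,d,P,m,K=snap(name); s,p,T=tool(); c,f,M=K
    L=(P-p)@T  # tool coords
    k=(m>0)&(abs(L[...,1])<20)&(abs(L[...,2])<130)&(L[...,0]>-75)&(L[...,0]<160)
    k=cv2.erode(k.astype('uint8'),np.ones((3,3)))>0; q=L[k]
    q=q[::max(1,len(q)//1500)]
    def res(x):
        g=np.array([-19,x[0],x[1]]); a=np.array([-np.cos(x[2])*np.cos(x[3]),np.sin(x[3]),np.sin(x[2])*np.cos(x[3])])
        h=(q-g)@a; r=np.linalg.norm(q-g-h[:,None]*a,axis=1); return r-np.interp(h+x[4],PZ,PR)
    b=min((least_squares(res,[0,0,t,0,z],loss='soft_l1',f_scale=1.5) for t in (.0,.25,.5) for z in (105,115,125)),key=lambda b:b.cost)
    print(name,len(q),'grip y,z',b.x[:2].round(1),'tilt deg',np.degrees(b.x[2]).round(1),'side',np.degrees(b.x[3]).round(1),'grip height on pillar',b.x[4].round(1),'med res',np.median(abs(b.fun)).round(2))
    x=b.x; a=np.array([-np.cos(x[2])*np.cos(x[3]),np.sin(x[3]),np.sin(x[2])*np.cos(x[3])]); ft=np.array([-19,x[0],x[1]])-a*x[4]
    print('foot world',(p+T@ft).round(1),'axis',(T@a).round(3)); return im
E
python3 - <<'E'
from tilt import *
tilt('u2')
E
```

```text
u2 1779 grip y,z [-0.   2.9] tilt deg 16.0 side 0.1 grip height on pillar 113.7 med res 0.38
foot world [ 525.4 -221.6   58.9] axis [0.273 0.033 0.962]
```

{"op": "play_rows", "data": {
  "targets": [
    [-1.5,0,0,0,255],
    [-4,0,0,0,255],
    [-7,0,0,0,255],
    [-10,0,0,0,255],
    [-12,0,0,0,255],
    [-12,2,0.5,0,255],
    [-12,6,1.5,0,255],
    [-12,11,2.6,0,255],
    [-12,16,3.8,0,255],
    [-12,21,5,0,255]
  ],
  "squeeze": 20
}}

```text
clock: 9.3
eef_pos: [578.7, -0.6, 267.2]
eef_rot: [-0.039, 0.707, 0.04, 0.705]
force: [0.4, 1.0, -1.7]
gripper_width: 21.7
```

{"op": "play_rows", "data": {
  "targets": [
    [0,5,1.2,0,255],
    [0,10,2.4,0,255],
    [0,15,3.6,0,255],
    [0,20,4.9,0,255],
    [0,25,6.1,0,255],
    [0,29,7.2,0,255],
    [0,32,7.8,0,255],
    [0,33,8,0,255],
    [0,33,8,0,255],
    [0,33,8,0,255]
  ]
}}

```text
clock: 10.55
eef_pos: [623.2, 331.3, 268.3]
eef_rot: [-0.039, 0.706, 0.038, 0.706]
force: [-0.1, -0.5, -0.9]
gripper_width: 21.1
```

```bash
python3 - <<'E'
from tilt import *
tilt('v1'); plan([595,329,200],np.radians(6.4))
E
```

```text
v1 1796 grip y,z [0.  2.7] tilt deg 17.1 side 0.1 grip height on pillar 115.3 med res 0.41
foot world [592.4 327.6 177.3] axis [0.292 0.034 0.956]
shift [ 6.85  0.09 -2.84] spins [-3.000e-03  3.139e+00] t 10.6 pos [623.3 331.3 268.5] xax [ 0.    -0.001 -1.   ] w 21.0 F [ 0.  -0.4 -1.2]
```

{"op": "play_rows", "data": {
  "targets": [
    [3,0.1,0.3,0,255],
    [6,0.1,0.3,0,255],
    [9,0.1,0.3,0,255],
    [11.5,0.1,0.3,0,255],
    [13.5,0.1,0.3,0,255],
    [14.6,0.1,0.3,0,255],
    [15.0,0.1,0.3,0,255],
    [15.2,0.1,0.3,0,255],
    [15.2,0.1,0.3,0,255],
    [15.2,0.1,0.3,0,255]
  ]
}}

```text
clock: 11.85
eef_pos: [626.1, 334.7, 116.9]
eef_rot: [-0.039, 0.706, 0.039, 0.706]
force: [0.6, 0.0, -1.1]
gripper_width: 21.5
```

```bash
python3 - <<'E'
from tilt import *
tilt('v2')
E
```

```text
v2 1645 grip y,z [-0.   2.7] tilt deg 17.1 side 0.1 grip height on pillar 115.2 med res 0.38
foot world [595.1 331.1  25.7] axis [0.292 0.033 0.956]
```

{"op": "play_rows", "data": {
  "targets": [
    [0.15,-0.15,0,0,255],
    [0.3,-0.15,0,0,255],
    [0.35,-0.15,-0.4,0,255],
    [0.3,-0.15,-0.8,0,255],
    [0.28,-0.15,-1.2,0,255],
    [0.28,-0.15,-1.6,0,255],
    [0.28,-0.15,-2.0,0,255],
    [0.3,-0.15,-2.4,0,255],
    [0.33,-0.15,-2.8,0,255],
    [0.33,-0.15,-2.8,0,255]
  ]
}}

```text
clock: 13.15
eef_pos: [599.8, 330.2, 114.6]
eef_rot: [-0.039, 0.705, 0.04, 0.707]
force: [2.2, -1.0, 7.3]
gripper_width: 21.5
```

```bash
python3 - <<'E'
from tilt import *
tilt('v3'); print(np.round(bot.get_state()['force'],1))
E
```

```text
v3 1558 grip y,z [0. 3.] tilt deg 5.1 side 0.2 grip height on pillar 114.5 med res 0.65
foot world [593.  329.2  19.6] axis [0.084 0.011 0.996]
[ 0.6 -0.6  7.3]
```

The tilt is down to 5° with the foot centred at (593,329). Continuing.

{"op": "play_rows", "data": {
  "targets": [
    [0,0,-0.3,0,255],
    [0.03,0,-0.6,0,255],
    [0.07,0,-0.9,0,255],
    [0.1,0,-1.05,0,255],
    [0.12,0,-1.05,0,255],
    [0.12,0,-1.05,0,255],
    [0.12,0,-1.05,0,255],
    [0.12,0,-1.05,0,255],
    [0.12,0,-1.05,0,255],
    [0.12,0,-1.05,0,255]
  ]
}}

```text
clock: 14.45
eef_pos: [589.7, 329.0, 113.4]
eef_rot: [-0.039, 0.705, 0.04, 0.707]
force: [1.9, -1.4, 8.1]
gripper_width: 21.4
```

```bash
python3 - <<'E'
from tilt import *
tilt('v4'); print(np.round(bot.get_state()['force'],1))
s=bot.grab_frame('scene')[0][200:320,220:380]; cv2.imwrite('pics/v4s.png',cv2.resize(s,None,fx=4,fy=4,interpolation=cv2.INTER_CUBIC)[...,::-1])
E
```

```text
v4 1565 grip y,z [-0.   2.6] tilt deg 1.8 side 0.1 grip height on pillar 115.6 med res 1.63
foot world [589.1 328.8  16.8] axis [0.027 0.003 1.   ]
[ 1.7 -1.5  8.4]
```

View pics/v4s.png

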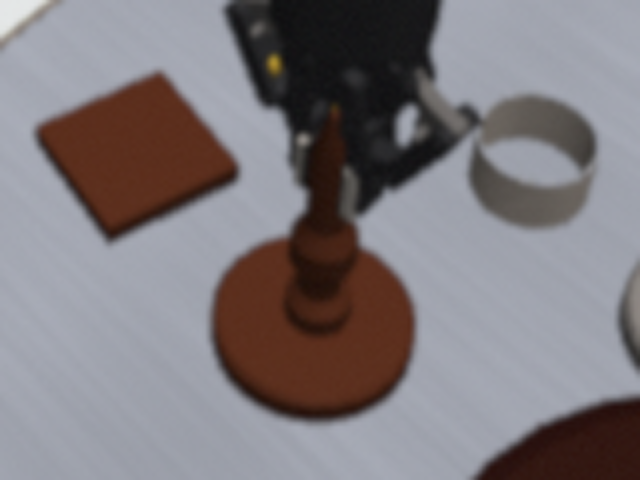

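The pillar stands on the plinth, nearly upright: foot at about (320,305), plinth centre at (313,320). That is roughly 6–9 mm off centre, within tolerance. I'll ease the press and open gently.

{"op": "play_rows", "data": {
  "targets": [
    [-0.06,0,0,0,255],
    [-0.06,0,0,0,255],
    [-0.06,0,0,0,200],
    [-0.06,0,0,0,185],
    [-0.06,0,0,0,178],
    [-0.06,0,0,0,170],
    [-0.06,0,0,0,160],
    [-0.06,0,0,0,140],
    [-0.06,0,0,0,100],
    [-0.06,0,0,0,0]
  ]
}}

```text
clock: 15.8
eef_pos: [587.8, 328.7, 112.4]
eef_rot: [-0.039, 0.706, 0.039, 0.706]
force: [0.0, 0.0, 0.0]
gripper_width: 68.5
```

{"op": "play_rows", "data": {
  "targets": [
    [0,0,0,0,0],
    [0,0,0,0,0],
    [0,0,0,0,0],
    [-1,0,0,0,0],
    [-3,0,0,0,0],
    [-6,0,0,0,0],
    [-9,0,0,0,0],
    [-12,0,0,0,0],
    [-14,0,0,0,0],
    [-14,0,0,0,0]
  ]
}}

```text
clock: 17.05
eef_pos: [588.6, 329.2, 254.7]
eef_rot: [-0.039, 0.705, 0.04, 0.707]
force: [0.2, 0.4, 0.5]
gripper_width: 85.7
```

{"op": "play_rows", "data": {
  "targets": [
    [0,0,-2,0,0],
    [0,0,-4,0,0],
    [0,0,-4,0,0],
    [0,0,-4,0,0],
    [0,0,-4,0,0],
    [0,0,-4,0,0],
    [0,0,-4,0,0],
    [0,0,-4,0,0],
    [0,0,-4,0,0],
    [0,0,-4,0,0]
  ]
}}

```text
clock: 18.3
eef_pos: [548.1, 324.3, 252.4]
eef_rot: [-0.039, 0.706, 0.039, 0.706]
force: [-0.0, -0.0, 0.2]
gripper_width: 85.1
```

{"op": "play_rows", "data": {
  "targets": [
    [0,0,0,0,0],
    [0,0,0,0,0],
    [0,0,0,0,0],
    [0,0,0,0,0],
    [0,0,0,0,0],
    [0,0,0,0,0],
    [0,0,0,0,0],
    [0,0,0,0,0],
    [0,0,0,0,0],
    [0,0,0,0,0]
  ]
}}

```text
clock: 19.55
eef_pos: [548.0, 324.3, 252.4]
eef_rot: [-0.039, 0.706, 0.039, 0.706]
force: [0.3, -0.1, -0.4]
gripper_width: 85.3
```

```bash
python3 - <<'E'
from h import *
plan([589,329,250],np.radians(6.4))
prev=None
for i in range(2):
    im,d,P,m,K=snap(f'z{i}')
    k=(m>0)&(P[...,2]>26)&(P[...,2]<185)&(np.hypot(P[...,0]-595,P[...,1]-329)<70); q=P[k]
    print('n',k.sum(),'z max',q[:,2].max().round(1),'tip',q[q[:,2]>q[:,2].max()-8].mean(0).round(1),'belly mid y',q[(q[:,2]>66)&(q[:,2]<84)].mean(0).round(1))
    if prev is not None: print('px changed',(abs(im.astype(int)-prev)[k].max(1)>25).sum())
    prev=im.astype(int)
    if i==0: play=None
s=bot.grab_frame('scene')[0]; z=np.load('f_scene.npz')['im']
t=bot.grab_frame('top')[0]; zt=np.load('f_top.npz')['im']
print('column/urn change px', (abs(t[160:215,300:380].astype(int)-zt[160:215,300:380]).max(2)>30).sum())
a=cv2.resize(s[70:320,110:390],(560,500)); cv2.imwrite('pics/end.png',a[...,::-1])
E
```

```text
shift [0.24 0.01 4.12] spins [-1.000e-03  3.141e+00] t 19.55 pos [548.  324.3 252.4] xax [-0. -0. -1.] w 85.3 F [ 0.3 -0.1 -0.4]
n 1080 z max 177.8 tip [592.  329.2 176.3] belly mid y [578.1 331.9  75.8]
n 1085 z max 177.5 tip [592.  329.2 176.2] belly mid y [578.7 331.6  76.2]
px changed 0
column/urn change px 0
```

View pics/end.png

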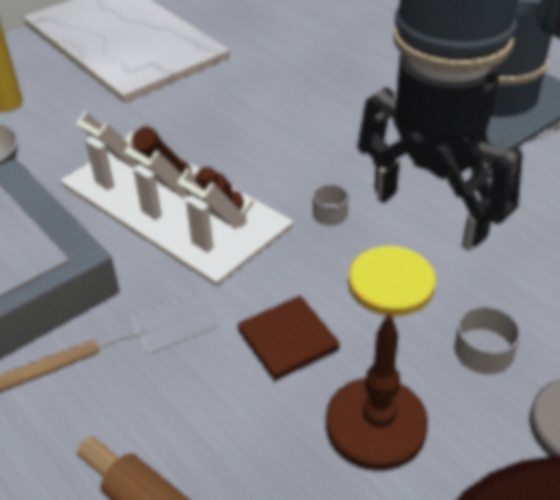

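The pillar stands upright on the plinth at (378,405), with its tip at z 177 (18+158=176 expected). The gripper is well clear and the other two castings have not moved.

```bash
python3 -c "
from workcell import bot
print(bot.hand_in(), bot.get_state()['clock'])"
```

```text
the job is handed in; nothing more can be done
the job is handed in; nothing more can be done
```

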